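Change over the mould drying rail in the pastry kitchen

ROBOT

A 6-joint arm with a two-finger parallel gripper is mounted at the origin on the work surface. World frame = base frame: x ahead of the robot, y to its left, z up, the work surface at z = 0. Lengths are in m, angles in rad, forces in N, time in s.
With the tool pointing down it reaches from about 0.35 to 0.85 m from the base axis. Payload 8.1 kg.
Tool frame: the origin (TCP) lies on the centre line of the jaws, within the pads' length; the fingertips stand 22 mm ahead of it and the grasp point (between the pads) lies 3 mm ahead of it; z points along the fingers, y is the line along which they close (so a half turn about z gives the same grasp; the last joint's range is limited). The gripper opens to 93 mm and grips with 3 to 60 N. Pads are 15 mm wide; open, the fingers measure 128 mm over their backs; the gripper's body (75 mm by 188 mm) begins 65 mm behind the grasp point.
Start: joints at [-1.25, 0.13, 1.488, -0, 1.523, -0.085], TCP at [0.237, -0.551, 0.241] pointing down, gripper open.
Joint ranges: [-2.96, 2.96], [-0.89, 2.26], [0.02, 2.5], [-1.34, 4.48], [0, 2.73], [-2.66, 2.66]. Speed limits (rad/s): [2.39, 2.39, 2.79, 3.14, 3.14, 3.14].

INTERFACE

Orientations are given as a rotation vector (axis times angle).
In Python, from plant import robot gives the robot as it stands.
- The arm moves only by the shell command python3 inch.py 'ROWS' [FORCE]. ROWS is a JSON list of rows, 1 to 20 of them, each of 5 numbers: the finger opening in m, then dx, dy, dz in shares of the most that a row can go, 1 being 50 mm, then a turn about the tool's z in shares of 2 pi rad (1.0 is 2 pi rad); each row shifts and turns the commanded pose from where the row before left it, along the tool's axes as they then stand; what a row does not reach is not made up. A row lasts 1/10 s, in which the tool goes at most 0.05 m and 0.15 rad, less where a joint would pass 70% of its speed; a pose out of reach is approached as far as the arm can. The fingers move at their own pace and stop on an object; FORCE is the grip in N (left out, the last holds). Time passes only in rows, so rows that do not move let the fingers close. It prints the time, the measured TCP pose, the force, the opening and the grip force at its end. Shift and turn numbers lie between -1 and 1, and a call with a number outside is refused. Input that does not fit is refused with a message, and nothing moves.
- robot.read_state(): the state, without advancing time (a new reading comes with each control period).
- robot.read_camera(name): name is "scene" or "top" or "wrist"; returns a dict with "image" (384x512x3 uint8, red, green, blue), "fx", "fy", "cx", "cy" (pixels), "dist" ([k1, k2, p1, p2, k3] as OpenCV has them; the pictures are not rectified), "R" (3x3) and "t" (3): a world point X has camera coordinates R X + t. Camera axes: x right, y down, z forward; pixel columns grow to the right and rows downward; lengths in m; the calibration is good to about 2 mm. A picture is of the moment at which its call begins. There is no depth.
- robot.close_job(): hands the job in; it is judged then, once.
The state is a dict: "t": time; "q": joint angles; "dq": joint speeds; "joint_torque": joint torques, N m; "tool_pos": TCP position; "orientation": TCP orientation; "force": force on the tool from outside, world axes, zero at the start; "wrist_torque": the same for the moment, N m; "opening": finger opening in m; "gripper_force": force on a finger pad.
Only numpy, scipy, OpenCV 4.12 (cv2) and the standard library are available. Lean on these libraries where they do the work, as an engineer would, in place of code of your own. Each camera call takes 0.05 s, during which the arm holds its last target. There are 200 camera calls.

TASK

Switch the drying rail's blower off with its bat toggle (flip it over towards the robot), then take every dry mould off the bar and stand it on its edges in the wooden tray, and hang every wet mould from the black rubber mat astride the bar, side by side. When all are in place switch the blower back on (flip the toggle over, away from the robot); leave the things around the rail where they are.

Things in the scene. Friction and masses are not known exactly. Their poses are not given: they have to be found in the camera images.
- rail: fixed drying rail (may be turned a few degrees); origin on the counter under the middle of its bar, x away from the robot, y along the bar. Grey blower plinth 70 mm deep, 400 long, 45 high under the bar; end posts at y = -205 and +205, 165 mm high; beyond the right-hand post, at y = -255, a black switch box 70 x 70 mm, 90 high, with the toggle on top
- bar_mid (a point): middle of the aluminium bar on its centre line, 150 mm above the counter; the bar is 10 mm thick and 400 mm long, along the rail's y. Room for three moulds side by side, for example centred at y = -120, 0 and 120
- bat_pivot (a point): pivot of the bat toggle, on top of the switch box, 88 mm above the counter
- bat_tip (a point): tip of the steel bat toggle: 60 mm long from pivot to tip, 9 mm thick at the root and 15 mm at the tip. It swings in the rail's x-z plane; the frame's z points along the bat
- toggle (a joint): lean of the bat, rad: +0.4 = leaning away from the robot (rail's +x), blower on, as it is at the start; -0.4 = leaning towards the robot, off. A spring snaps it over once past the centre (0); some 3 N sideways near the tip moves it
- mat: fixed black rubber draining mat 120 (x) x 380 (y) x 4 mm on which the wet moulds stand at the start; origin under its centre. Mat and tray lie side by side between robot and rail, either way round
- tray: fixed low wooden tray for dry moulds, 140 (x) x 280 (y) mm outside, walls 5 mm thick and 17 mm high, floor 5 mm thick; origin under its centre. Takes two moulds end to end, for example with origins at y = -65 and +65 and the moulds' long sides along y
- dry1: steel gutter cake mould, a gabled tunnel on its two long edges: 80 mm long (own y), 56 wide outside (own x), 88 high, sheet 3; flat walls to 60 mm up, then a 45-degree roof; lips 10 out, 4 thick at the feet. Origin midway between the feet. 0.2 kg. Grip the walls from above, 42 mm up. Hung, origin 77 mm under the bar. Dry: starts on the bar, goes in the tray. One or two present
- dry2: steel gutter cake mould, a gabled tunnel on its two long edges: 80 mm long (own y), 56 wide outside (own x), 88 high, sheet 3; flat walls to 60 mm up, then a 45-degree roof; lips 10 out, 4 thick at the feet. Origin midway between the feet. 0.2 kg. Grip the walls from above, 42 mm up. Hung, origin 77 mm under the bar. Dry: starts on the bar, goes in the tray. One or two present
- wet1: steel gutter cake mould, a gabled tunnel on its two long edges: 80 mm long (own y), 56 wide outside (own x), 88 high, sheet 3; flat walls to 60 mm up, then a 45-degree roof; lips 10 out, 4 thick at the feet. Origin midway between the feet. 0.2 kg. Grip the walls from above, 42 mm up. Hung, origin 77 mm under the bar. Wet: starts on the mat, goes on the bar. Two or three present
- wet2: steel gutter cake mould, a gabled tunnel on its two long edges: 80 mm long (own y), 56 wide outside (own x), 88 high, sheet 3; flat walls to 60 mm up, then a 45-degree roof; lips 10 out, 4 thick at the feet. Origin midway between the feet. 0.2 kg. Grip the walls from above, 42 mm up. Hung, origin 77 mm under the bar. Wet: starts on the mat, goes on the bar. Two or three present
- wet3: steel gutter cake mould, a gabled tunnel on its two long edges: 80 mm long (own y), 56 wide outside (own x), 88 high, sheet 3; flat walls to 60 mm up, then a 45-degree roof; lips 10 out, 4 thick at the feet. Origin midway between the feet. 0.2 kg. Grip the walls from above, 42 mm up. Hung, origin 77 mm under the bar. Wet: starts on the mat, goes on the bar. Two or three present
- cake_slab: bystander, leave alone: black slate slab 120 x 200 x 8 mm with six little cakes, 42 mm high in all, beyond the rail; origin under its centre
- cake_ring: bystander, leave alone: steel cake ring 120 mm across, 50 mm high, beyond the rail; origin under its centre
- jar: bystander, leave alone: amber glass jar 80 mm across, 120 mm high, left of the rail; origin under its centre

How it is judged:
By the outcome, as a careful person would: the job done as asked, in the order asked, and still so for the second after the job is handed in, with the robot touching nothing.
Of dry1, dry2 only 1 to 2 are there at a start; the rules pass over those that are not, and their reading is None.
Of wet1, wet2, wet3 only 2 to 3 are there at a start; the rules pass over those that are not, and their reading is None.
At some moment in a run one of wet1, wet2, wet3 may be knocked a few centimetres aside while the robot is not near it.
It also fails if it takes over 210 s, if anything falls off the work surface, if the arm or the gripper's body presses on something with over 40 N, if the wrist force passes 120 N, or if a joint passes its speed limit or range.

## Working session

There is one attempt and no reset: what is moved stays moved. The work goes in short steps, Python scripts to look and compute and a shell command to move; the robot and the scene stay as the last step left them, time stands still between calls to the robot, and variables do not carry over. Pictures are saved under pics/ and viewed, at most 14 in all, crops included, and the job is handed in when it is done.

```bash
ls; mkdir -p pics; cat > h.py <<'E'
import numpy as np, cv2
from plant import robot
from scipy.spatial.transform import Rotation as Ro
def cam(n): return robot.read_camera(n)
def KD(c): return np.array([[c['fx'],0,c['cx']],[0,c['fy'],c['cy']],[0,0,1]]), np.array(c['dist'],float)
def ray(c,px):
    K,D=KD(c); p=cv2.undistortPoints(np.array(px,float).reshape(-1,1,2),K,D).reshape(-1,2)
    d=np.c_[p,np.ones(len(p))]@np.array(c['R']); o=-np.array(c['R']).T@np.array(c['t'])
    return o,d
def onz(c,px,z):
    o,d=ray(c,px); return o+d*((z-o[2])/d[:,2])[:,None]
def proj(c,X):
    K,D=KD(c); return cv2.projectPoints(np.array(X,float).reshape(-1,1,3),cv2.Rodrigues(np.array(c['R']))[0],np.array(c['t'],float),K,D)[0].reshape(-1,2)
def save(c,name): cv2.imwrite('pics/'+name+'.png',cv2.cvtColor(c['image'],cv2.COLOR_RGB2BGR))
E
python3 - <<'E'
from h import *
for n in ['scene','top','wrist']:
    c=cam(n); save(c,n+'0'); print(n,c['fx'],np.round(-np.array(c['R']).T@c['t'],3)); np.save(n+'0.npy',c)
s=robot.read_state(); print(s['t'],s['tool_pos'],s['orientation'],s['opening'],s['force'])
E
```

```text
inch.py
pics
plant.py
scene 400.99749574825785 [1.038 0.315 0.942]
top 392.57597576781103 [0.419 0.038 1.165]
wrist 285.2178763512306 [ 0.3   -0.523  0.383]
0.15 [ 0.23671952 -0.55087431  0.23983814] [-3.07576296e+00 -6.32766793e-01  3.12340963e-04] 0.09316272022852236 [-0.35783043  0.23221319  0.35844873]
```

View pics/top0.png

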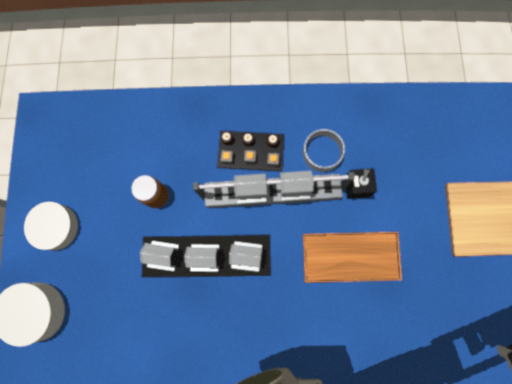

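View pics/scene0.png

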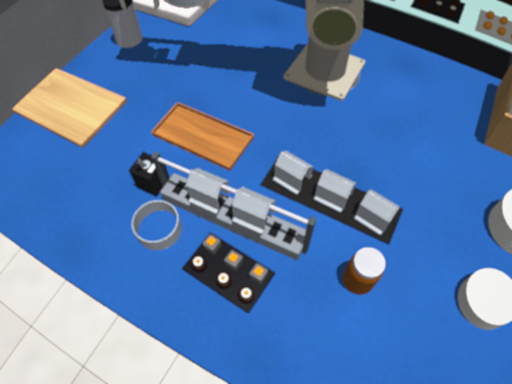

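The top view shows the rail (columns 195–375, row ~187) with two dry moulds at (250,187) and (297,183), and the switch box at (362,182). The mat has three wet moulds at (159,256), (204,257) and (247,257), and the tray is at (352,257).

```bash
python3 - <<'E'
from h import *
a=np.load('top0.npy',allow_pickle=True).item()['image'];
cr=a[160:290,130:410][:,:,::-1]
cv2.imwrite('pics/topcrop.png',cv2.resize(cr[:,:].copy(),(784,364),interpolation=cv2.INTER_CUBIC))
a=np.load('scene0.npy',allow_pickle=True).item()['image'];
cr=a[140:260,120:320][:,:,::-1]
cv2.imwrite('pics/scenecrop.png',cv2.resize(cr.copy(),(800,480),interpolation=cv2.INTER_CUBIC))
E
```

```text
(no output)
```

View pics/topcrop.png

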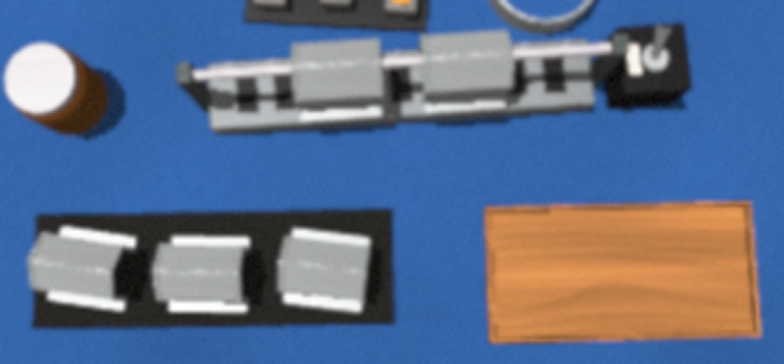

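View pics/scenecrop.png

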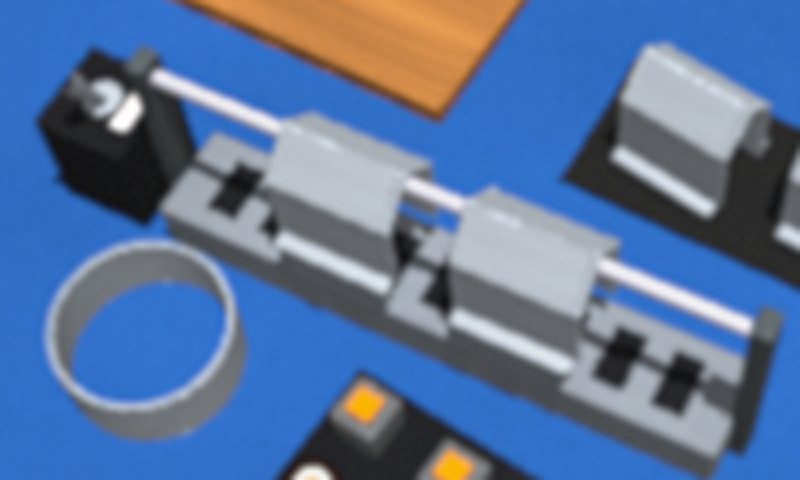

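The crops show post tops at crop (185,72) and (622,47), and the bat from (655,57) to about (663,35). The white lips are visible, so I'll use them together with the ridges.

```bash
python3 - <<'E'
from h import *
for n in ['top','scene']:
    c=np.load(n+'0.npy',allow_pickle=True).item(); im=c['image'].astype(int)
    print(n)
    m=((im.min(2)>175)&(im.max(2)-im.min(2)<40)).astype(np.uint8)
    k,l,s,ce=cv2.connectedComponentsWithStats(m)
    for i in range(1,k):
        x,y,w,h,a=s[i]
        if a<12 or a>400 or not(120<ce[i][0]<420 and 130<ce[i][1]<290): continue
        px=np.argwhere(l==i)[:,::-1].astype(np.float32)
        r=cv2.minAreaRect(px); b=cv2.boxPoints(r)
        P=onz(c,[ce[i]],.008)[0]; Q=onz(c,[ce[i]],.077)[0]; B=onz(c,[ce[i]],.155)[0]
        g=onz(c,px,.008)[:,:2]; v=np.linalg.svd(g-g.mean(0))[2][0]
        print(a,np.round(ce[i],1),'mat',np.round(P[:2],4),'hung',np.round(Q[:2],4),'bar',np.round(B[:2],4),'ang(from y)',round(np.degrees(np.arctan(-v[0]/v[1])),1), 'len',np.round(np.ptp((g-g.mean(0))@v),3))
    hsv=cv2.cvtColor(c['image'],cv2.COLOR_RGB2HSV)
    w=cv2.inRange(hsv,(5,100,80),(20,255,255)); k,l,s,ce=cv2.connectedComponentsWithStats(w)
    for i in range(1,k):
        if s[i][4]>2000:
            b=cv2.boxPoints(cv2.minAreaRect(np.argwhere(l==i)[:,::-1].astype(np.float32))); print('tray?',s[i][4],np.round(onz(c,b,.017)[:,:2],3).tolist())
c=np.load('top0.npy',allow_pickle=True).item()
f=lambda L:[(x/2.8+130,y/2.8+160) for x,y in L]
print('posts',onz(c,f([(185,72),(622,47)]),.165))
print('matcorners',onz(c,f([(36,214),(392,210),(394,322),(34,327)]),.004))
d=np.load('scene0.npy',allow_pickle=True).item()
g=lambda L:[(x/4+120,y/4+140) for x,y in L]
print('posts scene',onz(d,g([(768,320),(145,60)]),.165))
# bat
print('bat top: pivot',onz(c,f([(655,57)]),.088),'tip@.143',onz(c,f([(663,30)]),.143))
print('bat scene: pivot',onz(d,g([(104,98)]),.088),'tip@.143',onz(d,g([(74,78)]),.143))
E
```

```text
top
22 [226.  136.2] mat [0.8209 0.1558] hung [0.797  0.1488] bar [0.7699 0.1409] ang(from y) 75.9 len 0.02
22 [247.6 137.3] mat [0.8156 0.089 ] hung [0.792 0.086] bar [0.7653 0.0826] ang(from y) 65.9 len 0.02
20 [272.6 138.4] mat [0.8104 0.012 ] hung [0.787  0.0136] bar [0.7607 0.0154] ang(from y) 87.0 len 0.02
39 [302.3 179. ] mat [ 0.6801 -0.0748] hung [ 0.6646 -0.068 ] bar [ 0.647  -0.0604] ang(from y) 1.0 len 0.04
108 [329.2 177.5] mat [ 0.683  -0.1563] hung [ 0.6673 -0.1447] bar [ 0.6495 -0.1316] ang(from y) 2.2 len 0.104
43 [356.2 180.9] mat [ 0.6708 -0.2373] hung [ 0.6558 -0.2209] bar [ 0.6388 -0.2023] ang(from y) -88.2 len 0.031
85 [280.2 180.6] mat [ 0.6765 -0.0078] hung [ 0.6612 -0.005 ] bar [ 0.6439 -0.0019] ang(from y) 3.3 len 0.085
32 [363.4 181. ] mat [ 0.67   -0.2592] hung [ 0.6551 -0.2414] bar [ 0.6382 -0.2214] ang(from y) -11.2 len 0.023
223 [226.4 184.3] mat [0.6686 0.1547] hung [0.6537 0.1477] bar [0.6369 0.1399] ang(from y) 4.2 len 0.182
13 [224.4 189.5] mat [0.6526 0.1608] hung [0.6387 0.1535] bar [0.623  0.1452] ang(from y) -52.3 len 0.013
213 [234.  200.9] mat
[... 2266 characters left out ...]
tray? 4241 [[0.662, -0.844], [0.41, -0.966], [0.445, -0.507], [0.662, -0.441]]
tray? 3405 [[0.524, -0.342], [0.371, -0.389], [0.381, -0.068], [0.521, -0.044]]
posts [[ 0.63273018  0.21831936  0.165     ]
 [ 0.64789181 -0.19005359  0.165     ]]
matcorners [[0.51622653 0.40507099 0.004     ]
 [0.51374006 0.02660806 0.004     ]
 [0.39772875 0.02712866 0.004     ]
 [0.3981255  0.40338144 0.004     ]]
posts scene [[ 0.63340626  0.22235885  0.165     ]
 [ 0.65348771 -0.1833231   0.165     ]]
bat top: pivot [[ 0.65450661 -0.24031014  0.088     ]] tip@.143 [[ 0.66882032 -0.23563708  0.143     ]]
bat scene: pivot [[ 0.65367271 -0.23842812  0.088     ]] tip@.143 [[ 0.67524297 -0.22913674  0.143     ]]
```

Measured poses:
- **Rail:** centre about (0.6425, 0.0165), yaw +2.5°. Bat pivot at (0.6536, -0.2385).
- **Dry moulds:** about (0.6455, -0.042) and (0.640, 0.081).
- **Tray:** about (0.445, -0.209).

I'll add a helper that works out tool-axis deltas, then head for the toggle.

Units first: shifts go in shares of 50 mm and turns go in shares of 2 pi rad. So -0.02 m is -0.4, -0.158 rad is -0.0251.

```bash
cat > d.py <<'E'
# usage: d.py X Y Z ANGdeg : tool-axes delta from the pose now (ANG = world angle of tool y)
import sys
from h import *
x,y,z,a=map(float,sys.argv[1:5]); s=robot.read_state(); R=Ro.from_rotvec(s['orientation']).as_matrix()
ang=np.degrees(np.arctan2(R[1,1],R[0,1])); turn=-np.radians(a-ang)
d=np.array([x,y,z])-s['tool_pos']; a=np.radians(a)
# delta in the present axes and in the axes after the turn
Rt=np.array([[-np.sin(a),np.cos(a),0],[np.cos(a),np.sin(a),0],[0,0,-1]])
print('t',round(s['t'],2),'ang',round(ang,2),'tilt',np.round(R[:,2],3),'turn',round(turn,4),'now-axes',np.round(R.T@d,4),'after-turn',np.round(Rt@d,4),'F',np.round(s['force'],1),'open',round(s['opening'],4),'grip',round(s['gripper_force'],1))
E
python3 inch.py '[[0.093,0,0,-0.4,-0.0239],[0.093,0,0,-0.4,-0.0239],[0.093,0,0,-0.4,-0.0239],[0.093,0,0,0,-0.0239],[0.093,0,0,0,-0.0239],[0.093,0,0,0,-0.0239],[0.093,0,0,0,-0.0239],[0.093,0,0,0,-0.0251]]' 20; python3 d.py 0.6656 -0.238 0.26 2.5
```

```text
t: 0.95
tool_pos: [0.2368, -0.5511, 0.3002]
orientation: [-2.175, -2.266, -0.001]
force: [0.1, -0.5, 0.2]
opening: 0.0929
gripper_force: 0.0
t 0.95 ang 2.36 tilt [-0.     0.001 -1.   ] turn -0.0024 now-axes [0.2951 0.4413 0.0403] after-turn [0.294  0.442  0.0402] F [ 0.1 -0.5  0.2] open 0.0929 grip 0.0
```

Scaled: 0.045 m is 0.9, 0.037 m is 0.74.

```bash
python3 inch.py '[[0.093,0.6,0.9,0,0],[0.093,0.6,0.9,0,0],[0.093,0.6,0.9,0,0],[0.093,0.6,0.9,0,0],[0.093,0.6,0.9,0,0],[0.093,0.6,0.9,0,0],[0.093,0.6,0.9,0,0],[0.093,0.6,0.9,0,0],[0.093,0.6,0.9,0.4,0],[0.093,0.48,0.74,0.4,0],[0.093,0,0,0,0],[0.093,0,0,0,0]]'; python3 d.py 0.6656 -0.238 0.145 2.5
python3 - <<'E'
from h import *
c=cam('wrist'); save(c,'w1'); np.save('w1.npy',c)
E
```

```text
t: 2.15
tool_pos: [0.6359, -0.264, 0.2613]
orientation: [-2.178, -2.26, 0.002]
force: [-0.4, -0.7, 0.2]
opening: 0.0929
gripper_force: 0.0
t 2.15 ang 2.13 tilt [-0.003  0.001 -1.   ] turn -0.0065 now-axes [0.0248 0.031  0.1162] after-turn [0.0247 0.0308 0.1163] F [-0.4 -0.7  0.2] open 0.0929 grip 0.0
```

View pics/w1.png

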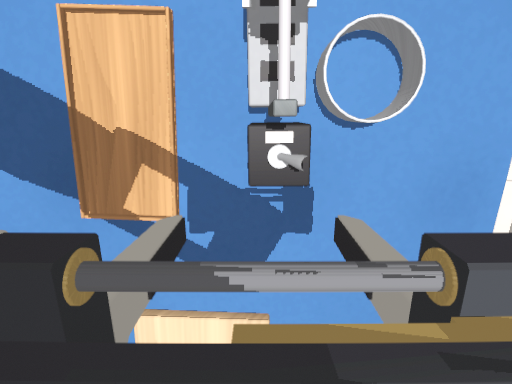

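The wrist view shows the bat from root (279,157) to tip (298,162), the post top at (285,106), the bar at column ~285, and the tray with its near rim at (83,216)–(178,213).

```bash
python3 - <<'E'
from h import *
c=np.load('w1.npy',allow_pickle=True).item()
print('pivot',onz(c,[(279,157)],.09)[0],'tip',onz(c,[(298,162)],.143)[0],'post',onz(c,[(285,104)],.165)[0])
print('bar',onz(c,[(284.5,20),(285,90)],.155))
print('tray',onz(c,[(60,7),(172,7),(180,213),(82,217)],.017)[:,:2])
print('box corners',onz(c,[(248,125),(310,125),(310,186),(248,186)],.09)[:,:2])
E
```

```text
pivot [ 0.65651232 -0.23939762  0.09      ] tip [ 0.67060177 -0.2359058   0.143     ] post [ 0.65371673 -0.18560819  0.165     ]
bar [[ 0.65041766 -0.1213674   0.155     ]
 [ 0.65387525 -0.17400656  0.155     ]]
tray [[ 0.38387984 -0.07488954]
 [ 0.5217957  -0.07117626]
 [ 0.52365926 -0.3359026 ]
 [ 0.38030924 -0.34773072]]
box corners [[ 0.62118133 -0.20597134]
 [ 0.68810488 -0.20343365]
 [ 0.69357998 -0.27117359]
 [ 0.62303843 -0.27385473]]
```

Scaled: 0.032 m is 0.64, 0.0248 m is 0.496, -0.0065 rad is -0.001.

```bash
python3 inch.py '[[0.093,0.496,0.64,0,-0.001],[0.093,0,0,0,0],[0.093,0,0,0,0]]'; python3 d.py 0.667 -0.238 0.137 2.5
```

```text
t: 2.5
tool_pos: [0.6668, -0.2404, 0.2645]
orientation: [2.174, 2.265, 0.0]
force: [-0.0, -1.3, 0.1]
opening: 0.093
gripper_force: 0.0
t 2.5 ang 2.35 tilt [ 0.001 -0.001 -1.   ] turn -0.0027 now-axes [2.500e-03 1.000e-04 1.275e-01] after-turn [0.0023 0.0003 0.1275] F [-0.  -1.3  0.1] open 0.093 grip 0.0
```

Scaled: 0.04 m is 0.8, -0.02 m is -0.4.

```bash
python3 inch.py '[[0.093,0.04,0,0.6,0],[0.093,0,0,0.8,0],[0.093,0,0,0.7,0],[0.093,0,0,0.44,0],[0.093,0,0,0,0],[0.093,0,-0.4,0,0],[0.093,0,-0.4,0,0],[0.093,0,-0.2,0,0],[0.093,0,-0.2,0,0],[0.093,0,-0.2,0,0],[0.093,0,0,0,0],[0.093,0,0,0,0]]'; python3 - <<'E'
from h import *
c=cam('wrist'); save(c,'w2')
E
```

```text
t: 3.7
tool_pos: [0.6011, -0.2409, 0.1389]
orientation: [2.168, 2.261, 0.009]
force: [17.4, -1.1, -3.6]
opening: 0.093
gripper_force: 7.7
```

View pics/w2.png

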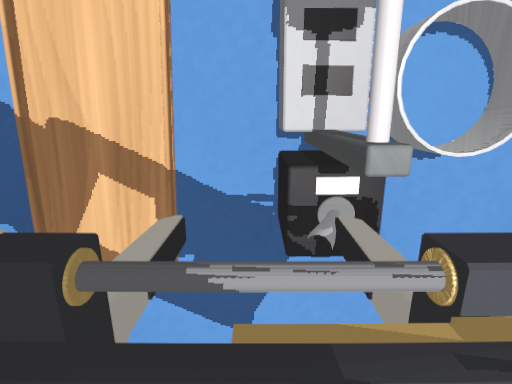

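The bat now leans toward the robot (tip at (318,235), root at (337,212)), so the blower is off. The finger is pressing on it against its stop. I'll back off, then rise.

Scaled: -0.04 m is -0.8, -0.03 m is -0.6.

```bash
python3 inch.py '[[0.093,0,0.24,0,0],[0.093,0,0.16,0,0],[0.093,0,0,-0.6,0],[0.093,0,0,-0.8,0],[0.093,0,0,-0.8,0],[0.093,0,0,-0.2,0],[0.093,0,0,0,0]]'; python3 d.py 0.646 -0.042 0.26 2.5; python3 - <<'E'
from h import *
c=cam('wrist'); save(c,'w3');im=c['image'][60:384,100:420]
E
```

```text
t: 4.45
tool_pos: [0.6182, -0.2401, 0.2595]
orientation: [2.172, 2.264, 0.002]
force: [-0.5, -0.5, -0.8]
opening: 0.0935
gripper_force: 0.0
t 4.45 ang 2.38 tilt [ 0.004 -0.002 -1.   ] turn -0.0022 now-axes [ 0.1968  0.036  -0.0008] after-turn [ 0.1967  0.0364 -0.0005] F [-0.5 -0.5 -0.8] open 0.0935 grip 0.0
```

Scaled: 0.04 m is 0.8, 0.03 m is 0.6.

```bash
python3 inch.py '[[0.093,0.6,0.12,0,0],[0.093,0.8,0.12,0,0],[0.093,0.8,0.16,0,0],[0.093,0.8,0.16,0,0],[0.093,0.6,0.12,0,0],[0.093,0.34,0.04,0,0],[0.093,0,0,0,0],[0.093,0,0,0,0]]'; python3 d.py 0.646 -0.042 0.118 2.5; python3 - <<'E'
from h import *
c=cam('wrist'); save(c,'w4'); np.save('w4.npy',c)
t=cam('top'); np.save('top1.npy',t); save(t,'top1')
E
```

```text
t: 5.3
tool_pos: [0.6443, -0.0418, 0.255]
orientation: [-2.174, -2.266, 0.003]
force: [0.6, -0.6, 0.1]
opening: 0.0929
gripper_force: 0.0
t 5.3 ang 2.39 tilt [-0.002 -0.    -1.   ] turn -0.002 now-axes [-0.0002  0.002   0.137 ] after-turn [-0.0003  0.0017  0.137 ] F [ 0.6 -0.6  0.1] open 0.0929 grip 0.0
```

View pics/w4.png

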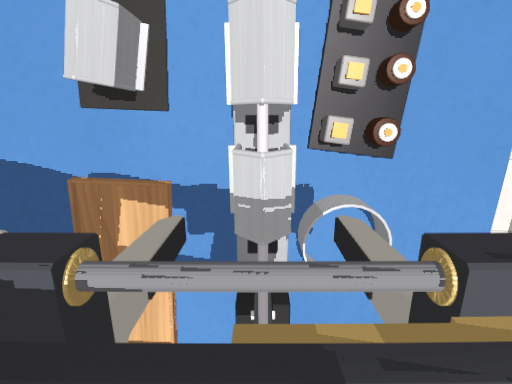

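The mould under the gripper spans rows ~150–240 at column 263, and mould B's near end is at row 103. The fingers straddle it evenly.

```bash
python3 - <<'E'
from h import *
c=np.load('w4.npy',allow_pickle=True).item()
print('ridgeA',onz(c,[(264,153),(264,241)],.161)[:,:2],'lipA y+ corner',onz(c,[(230,147),(297,147)],.077)[:,:2],'B ridge',onz(c,[(263,103)],.161)[:,:2],'B lip end',onz(c,[(227,101),(297,101)],.077)[:,:2])
E
```

```text
ridgeA [[ 0.64659108 -0.00354454]
 [ 0.65023343 -0.08314999]] lipA y+ corner [[ 0.60973319 -0.0093567 ]
 [ 0.68495838 -0.00618918]] B ridge [[0.6439642  0.03646492]] B lip end [[0.60566634 0.04011231]
 [0.68130397 0.04328106]]
```

Scaled: 0.04 m is 0.8, 0.035 m is 0.7.

```bash
python3 inch.py '[[0.093,-0.02,0.06,0.8,0],[0.093,0,0,0.8,0],[0.093,0,0,0.7,0],[0.093,0,0,0.44,0],[0.093,0,0,0,0],[0.05,0,0,0,0],[0.05,0,0,0,0],[0.05,0,0,0,0],[0.05,0,0,0,0],[0.05,0,0,0,0],[0.05,0,0,0,0],[0.05,0,0,0,0],[0.05,0,0,0,0]]' 20; python3 d.py 0.646 -0.042 0.118 2.5
```

```text
t: 6.7
tool_pos: [0.648, -0.042, 0.12]
orientation: [2.174, 2.267, 0.0]
force: [-4.1, 0.1, 6.2]
opening: 0.0567
gripper_force: 19.9
t 6.7 ang 2.38 tilt [ 0.001 -0.    -1.   ] turn -0.002 now-axes [ 0.0001 -0.002   0.002 ] after-turn [ 0.0001 -0.002   0.002 ] F [-4.1  0.1  6.2] open 0.0567 grip 19.9
```

Scaled: -0.04 m is -0.8, -0.035 m is -0.7, 0.02 rad is 0.0032.

```bash
python3 inch.py '[[0.05,0,0,-0.4,0],[0.05,0,0,-0.6,0],[0.05,0,0,-0.6,0],[0.05,0,0,-0.6,0],[0.05,0,-0.4,-0.1,0],[0.05,-0.4,-0.7,0,0],[0.05,-0.8,-0.7,0,0.0032],[0.05,-0.8,-0.7,0,0.0032],[0.05,-0.8,-0.7,0,0],[0.05,-0.8,-0.4,0,0],[0.05,-0.6,-0.2,0,0],[0.05,-0.24,0,0,0],[0.05,0,0,0,0],[0.05,0,0,0,0]]'; python3 d.py 0.447 -0.273 0.055 0
```

```text
t: 8.1
tool_pos: [0.468, -0.2604, 0.2339]
orientation: [-2.219, -2.223, -0.001]
force: [0.2, 0.0, -1.0]
opening: 0.0565
gripper_force: 19.8
t 8.1 ang 0.09 tilt [-0.     0.001 -1.   ] turn 0.0016 now-axes [-0.0128 -0.0209  0.1789] after-turn [-0.0126 -0.021   0.1789] F [ 0.2  0.  -1. ] open 0.0565 grip 19.8
```

Scaled: 0.04 m is 0.8, 0.03 m is 0.6.

```bash
python3 inch.py '[[0.05,-0.26,-0.42,0,0],[0.05,0,0,0.6,0],[0.05,0,0,0.8,0],[0.05,0,0,0.8,0],[0.05,0,0,0.8,0],[0.05,0,0,0.4,0],[0.05,0,0,0,0]]'; python3 d.py 0.447 -0.273 0.052 0; python3 - <<'E'
from h import *
c=cam('top'); cv2.imwrite('pics/top2.png',cv2.resize(c['image'][200:310,280:430][:,:,::-1],(600,440),interpolation=cv2.INTER_CUBIC)); np.save('top2.npy',c)
E
```

```text
t: 8.8
tool_pos: [0.4447, -0.2707, 0.0603]
orientation: [-2.212, -2.22, 0.001]
force: [-1.0, 0.6, -1.0]
opening: 0.0565
gripper_force: 19.8
t 8.8 ang 0.21 tilt [-0.006  0.005 -1.   ] turn 0.0037 now-axes [-0.0024  0.0023  0.0082] after-turn [-0.0023  0.0023  0.0083] F [-1.   0.6 -1. ] open 0.0565 grip 19.8
```

View pics/top2.png

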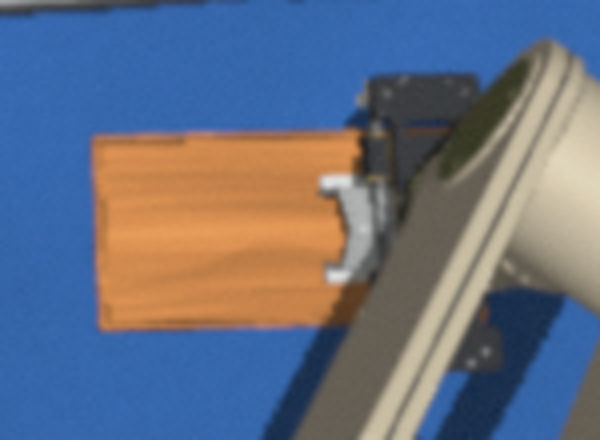

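The mould is centred between the tray's long walls, with its lips at rows 180 and 275 and the walls at rows 135 and 328. I'll lower and release it.

Scaled: -0.05 m is -1, -0.04 m is -0.8.

```bash
python3 inch.py '[[0.05,-0.02,0.02,0.1,0],[0.05,0,0,0.06,0],[0.05,0,0,0,0],[0.093,0,0,0,0],[0.093,0,0,0,0],[0.093,0,0,0,0],[0.093,0,0,0,0],[0.093,0,0,0,0],[0.093,0,0,-0.4,0],[0.093,0,0,-0.8,0],[0.093,0,0,-1,0],[0.093,0,0,-1,0],[0.093,0,0,-0.8,0],[0.093,0,0,0,0]]'; python3 d.py 0.643 0.079 0.255 2.5
```

```text
t: 10.25
tool_pos: [0.4502, -0.2772, 0.2641]
orientation: [2.211, 2.215, 0.003]
force: [0.8, -1.0, 0.9]
opening: 0.0931
gripper_force: 0.0
t 10.25 ang 0.09 tilt [ 0.01  -0.007 -1.   ] turn -0.0421 now-axes [0.356  0.1933 0.0084] after-turn [0.3475 0.2082 0.0091] F [ 0.8 -1.   0.9] open 0.0931 grip 0.0
```

Scaled: 0.04 m is 0.8, 0.03 m is 0.6, -0.021 rad is -0.0033.

```bash
python3 inch.py '[[0.093,0.6,0.4,0,-0.0033],[0.093,0.8,0.46,0,-0.0033],[0.093,0.8,0.46,0,0],[0.093,0.8,0.46,0,0],[0.093,0.8,0.46,0,0],[0.093,0.8,0.46,0,0],[0.093,0.8,0.46,0,0],[0.093,0.8,0.46,0,0],[0.093,0.56,0.42,0,0],[0.093,0.2,0.12,0,0],[0.093,0,0,0,0],[0.093,0,0,0,0]]'; python3 d.py 0.644 0.079 0.12 2.5; python3 - <<'E'
from h import *
c=cam('wrist'); np.save('w5.npy',c); save(c,'w5')
c=cam('top'); np.save('top3.npy',c); save(c,'top3')
E
```

```text
t: 11.45
tool_pos: [0.6418, 0.0793, 0.2556]
orientation: [-2.172, -2.269, 0.002]
force: [0.2, -0.7, -0.1]
opening: 0.0929
gripper_force: 0.0
t 11.45 ang 2.48 tilt [-0.001 -0.001 -1.   ] turn -0.0003 now-axes [-0.0003  0.0023  0.1356] after-turn [-0.0004  0.0021  0.1356] F [ 0.2 -0.7 -0.1] open 0.0929 grip 0.0
```

View pics/top3.png

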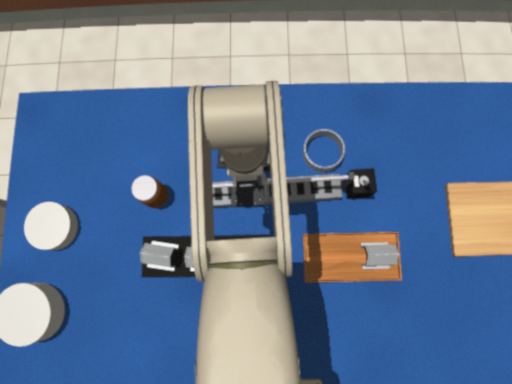

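The first dry mould stands upright in the tray at (379,255). Next is mould B.

Scaled: 0.04 m is 0.8, 0.035 m is 0.7.

```bash
python3 inch.py '[[0.093,0,0.04,0.8,0],[0.093,0,0,0.8,0],[0.093,0,0,0.7,0],[0.093,0,0,0.4,0],[0.093,0,0,0,0],[0.05,0,0,0,0],[0.05,0,0,0,0],[0.05,0,0,0,0],[0.05,0,0,0,0],[0.05,0,0,0,0],[0.05,0,0,0,0],[0.05,0,0,0,0],[0.05,0,0,0,0]]' 20; python3 d.py 0.447 -0.143 0.23 0
```

```text
t: 12.85
tool_pos: [0.6442, 0.0803, 0.1218]
orientation: [-2.172, -2.269, 0.0]
force: [-5.9, -1.0, 4.7]
opening: 0.0573
gripper_force: 19.8
t 12.85 ang 2.5 tilt [-0. -0. -1.] turn 0.0437 now-axes [-0.2145 -0.2068 -0.1081] after-turn [-0.2233 -0.1972 -0.1082] F [-5.9 -1.   4.7] open 0.0573 grip 19.8
```

Scaled: -0.04 m is -0.8, -0.035 m is -0.7, 0.022 rad is 0.0035.

```bash
python3 inch.py '[[0.05,0,0,-0.4,0],[0.05,0,0,-0.6,0],[0.05,0,0,-0.6,0],[0.05,0,0,-0.6,0],[0.05,0,-0.4,-0.06,0],[0.05,-0.4,-0.7,0,0],[0.05,-0.7,-0.7,0,0.0035],[0.05,-0.8,-0.7,0,0.0035],[0.05,-0.8,-0.7,0,0],[0.05,-0.8,-0.5,0,0],[0.05,-0.6,-0.24,0,0],[0.05,-0.26,0,0,0],[0.05,0,0,0,0],[0.05,0,0,0,0]]'; python3 d.py 0.447 -0.143 0.06 0
```

```text
t: 14.25
tool_pos: [0.4552, -0.137, 0.2341]
orientation: [-2.222, -2.22, -0.001]
force: [0.4, 0.1, -2.1]
opening: 0.058
gripper_force: 19.6
t 14.25 ang -0.05 tilt [ 0.     0.001 -1.   ] turn -0.0009 now-axes [-0.0061 -0.0082  0.1741] after-turn [-0.006  -0.0082  0.1741] F [ 0.4  0.1 -2.1] open 0.058 grip 19.6
```

Scaled: 0.04 m is 0.8, 0.03 m is 0.6.

```bash
python3 inch.py '[[0.05,-0.12,-0.16,0,0],[0.05,0,0,0.6,0],[0.05,0,0,0.8,0],[0.05,0,0,0.8,0],[0.05,0,0,0.8,0],[0.05,0,0,0.36,0],[0.05,0,0,0,0],[0.05,0,0,0,0]]'; python3 d.py 0.447 -0.143 0.054 0; python3 - <<'E'
from h import *
c=cam('top'); a=c['image'][210:300,280:420]; b=cam('scene')['image'][70:190,110:290]
cv2.imwrite('pics/m1.png',np.vstack([cv2.resize(x[:,:,::-1],(480,300),interpolation=cv2.INTER_CUBIC) for x in (a,b)]))
E
```

```text
t: 15.05
tool_pos: [0.4469, -0.143, 0.0667]
orientation: [-2.22, -2.222, 0.0]
force: [0.3, -0.5, -2.6]
opening: 0.0575
gripper_force: 19.6
t 15.05 ang 0.04 tilt [-0.  0. -1.] turn 0.0007 now-axes [0.     0.0001 0.0127] after-turn [0.     0.0001 0.0127] F [ 0.3 -0.5 -2.6] open 0.0575 grip 19.6
```

View pics/m1.png

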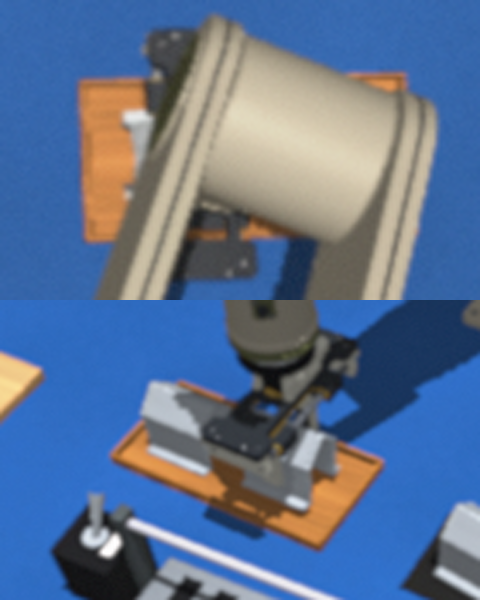

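Scaled: 0.005 m is 0.1, 0.004 m is 0.08.

```bash
python3 inch.py '[[0.05,0,0,0.1,0],[0.05,0,0,0.08,0],[0.05,0,0,0.06,0],[0.05,0,0,0,0]]' 6; python3 d.py 0.447 -0.143 0.054 0
```

```text
t: 15.55
tool_pos: [0.4468, -0.1436, 0.0542]
orientation: [2.222, 2.221, 0.0]
force: [-0.6, -0.4, -1.9]
opening: 0.0576
gripper_force: 5.9
t 15.55 ang -0.03 tilt [ 0. -0. -1.] turn -0.0005 now-axes [0.0006 0.0002 0.0002] after-turn [0.0006 0.0002 0.0002] F [-0.6 -0.4 -1.9] open 0.0576 grip 5.9
```

Scaled: 0.002 m is 0.04.

```bash
python3 inch.py '[[0.05,0,0,0.04,0],[0.05,0,0,0.04,0],[0.05,0,0,0,0]]'; python3 d.py 0.447 -0.143 0.054 0
```

```text
t: 15.85
tool_pos: [0.4473, -0.1437, 0.0506]
orientation: [2.221, 2.22, 0.001]
force: [0.7, 1.0, -0.8]
opening: 0.0561
gripper_force: 6.0
t 15.85 ang -0.03 tilt [ 0.001 -0.    -1.   ] turn -0.0005 now-axes [ 0.0007 -0.0003 -0.0034] after-turn [ 0.0007 -0.0003 -0.0034] F [ 0.7  1.  -0.8] open 0.0561 grip 6.0
```

Scaled: -0.05 m is -1, -0.04 m is -0.8.

```bash
python3 inch.py '[[0.093,0,0,0,0],[0.093,0,0,0,0],[0.093,0,0,0,0],[0.093,0,0,0,0],[0.093,0,0,0,0],[0.093,0,0,-0.4,0],[0.093,0,0,-0.8,0],[0.093,0,0,-1,0],[0.093,0,0,-1,0],[0.093,0,0,-0.8,0],[0.093,0.6,0,0,0],[0.093,0.8,0,0,0],[0.093,0.8,0,0,0],[0.093,0.8,0,0,0],[0.093,0.6,0,0,0],[0.093,0.2,0,0,0],[0.093,0,0,0,0],[0.093,0,0,0,0]]';python3 d.py 0.4544 0.0977 0.26 -7;  python3 - <<'E'
from h import *
w=cam('wrist'); np.save('w6.npy',w); c=cam('top'); np.save('top4.npy',c);s=cam('scene'); np.save('s4.npy',s); b=s['image'][70:250,110:410]
cv2.imwrite('pics/m2.png',np.vstack([cv2.resize(x[:,:,::-1],(500,300),interpolation=cv2.INTER_CUBIC) for x in (w['image'],b)]))
E
```

```text
t: 17.65
tool_pos: [0.4469, 0.0457, 0.2502]
orientation: [2.222, 2.221, -0.001]
force: [0.6, -0.0, -0.0]
opening: 0.093
gripper_force: 0.0
t 17.65 ang -0.02 tilt [-0.    -0.001 -1.   ] turn 0.1219 now-axes [ 0.052   0.0075 -0.0098] after-turn [ 0.0525  0.0011 -0.0098] F [ 0.6 -0.  -0. ] open 0.093 grip 0.0
```

View pics/m2.png

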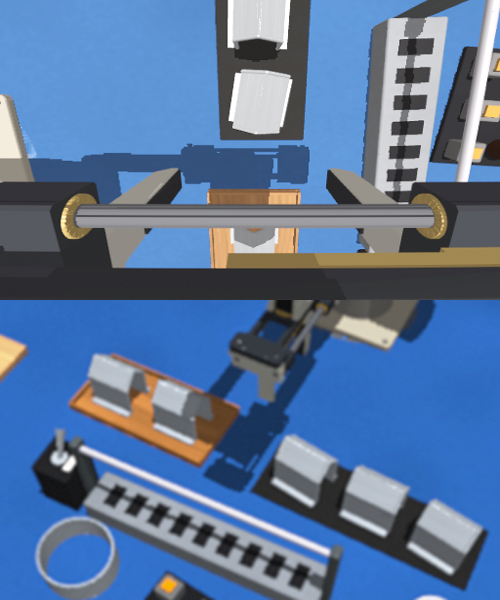

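Both dry moulds stand in the tray and the bar is clear. Now I'll measure the wet moulds' lips again.

```bash
cat > lips.py <<'E'
import sys
from h import *
for n in sys.argv[1:]:
    c=cam(n); np.save('last_%s.npy'%n,c); im=c['image'].astype(int)
    m=((im.min(2)>185)&(im.max(2)-im.min(2)<40)).astype(np.uint8)
    k,l,s,ce=cv2.connectedComponentsWithStats(m)
    for i in range(1,k):
        px=np.argwhere(l==i)[:,::-1].astype(np.float32)
        if len(px)<25 or len(px)>3000: continue
        g=onz(c,px,.008)[:,:2]; o=g.mean(0)
        if not (0.36<o[0]<.56 and .0<o[1]<.45): continue
        v=np.linalg.svd(g-o)[2][0]; L=np.ptp((g-o)@v)
        if .06<L<.095: print(n,len(px),np.round(ce[i]),'centre',np.round(o,4),'ang',round(np.degrees(np.arctan(-v[0]/v[1])),1),'L',round(L,3))
E
python3 lips.py wrist scene top
```

```text
scene 97 [295. 161.] centre [0.4018 0.0798] ang -9.1 L 0.081
scene 280 [337. 184.] centre [0.4181 0.2178] ang 3.8 L 0.083
scene 66 [286. 185.] centre [0.4877 0.0951] ang -8.4 L 0.077
scene 83 [382. 200.] centre [0.4067 0.3462] ang -10.7 L 0.08
scene 69 [328. 204.] centre [0.4857 0.2216] ang -1.7 L 0.074
scene 74 [368. 224.] centre [0.4932 0.339 ] ang -9.0 L 0.073
top 101 [164. 244.] centre [0.4915 0.3388] ang -9.3 L 0.076
top 94 [160. 267.] centre [0.4268 0.3494] ang -9.6 L 0.079
```

Scaled: 0.03 m is 0.6, 0.0225 m is 0.45, 0.138 rad is 0.022.

```bash
python3 inch.py '[[0.093,0,0,0,0.022],[0.093,0.6,0,0,0],[0.093,0.45,0,0.4,0],[0.093,0,0,0.6,0],[0.093,0,0,0,0],[0.093,0,0,0,0]]';python3 d.py 0.4544 0.0977 0.05 -8
```

```text
t: 18.55
tool_pos: [0.4537, 0.098, 0.2003]
orientation: [-2.37, -2.061, 0.002]
force: [0.8, -0.6, 0.5]
opening: 0.093
gripper_force: 0.0
t 18.55 ang -7.96 tilt [-0.002 -0.    -1.   ] turn 0.0007 now-axes [-1.000e-04  1.000e-03  1.503e-01] after-turn [-0.0002  0.0008  0.1503] F [ 0.8 -0.6  0.5] open 0.093 grip 0.0
```

Scaled: 0.04 m is 0.8, 0.03 m is 0.6.

```bash
python3 inch.py '[[0.093,0,0.02,0.8,0],[0.093,0,0,0.8,0],[0.093,0,0,0.8,0],[0.093,0,0,0.6,0],[0.093,0,0,0,0],[0.05,0,0,0,0],[0.05,0,0,0,0],[0.05,0,0,0,0],[0.05,0,0,0,0],[0.05,0,0,0,0],[0.05,0,0,0,0],[0.05,0,0,0,0]]' 25;python3 d.py 0.6485 -0.1035 0.24 2.5
```

```text
t: 19.75
tool_pos: [0.4555, 0.0985, 0.0511]
orientation: [2.369, 2.062, 0.001]
force: [-2.0, 0.3, 6.4]
opening: 0.056
gripper_force: 25.0
t 19.75 ang -7.93 tilt [ 0.001  0.    -1.   ] turn -0.182 now-axes [-0.1734  0.2191 -0.1888] after-turn [-0.2102  0.184  -0.1889] F [-2.   0.3  6.4] open 0.056 grip 25.0
```

Scaled: -0.05 m is -1, -0.04 m is -0.8, -0.091 rad is -0.0145.

```bash
python3 inch.py '[[0.05,0,0,-0.4,0],[0.05,0,0,-0.8,0],[0.05,0,0,-1,0],[0.05,0,0,-1,0],[0.05,0,0,-0.6,0],[0.05,0,0,0,-0.0145],[0.05,0,0,0,-0.0145],[0.05,-0.6,0.4,0,0],[0.05,-0.8,0.7,0,0],[0.05,-0.8,0.7,0,0],[0.05,-0.8,0.7,0,0],[0.05,-0.8,0.7,0,0],[0.05,-0.4,0.48,0,0],[0.05,0,0,0,0],[0.05,0,0,0,0]]';python3 d.py 0.6482 -0.1034 0.12 2.5
```

```text
t: 21.25
tool_pos: [0.6389, -0.0946, 0.2388]
orientation: [-2.172, -2.266, 0.002]
force: [-0.2, 0.1, -2.7]
opening: 0.0556
gripper_force: 25.0
t 21.25 ang 2.44 tilt [-0.003  0.001 -1.   ] turn -0.0011 now-axes [-0.0093  0.0092  0.1187] after-turn [-0.0092  0.0089  0.1188] F [-0.2  0.1 -2.7] open 0.0556 grip 25.0
```

Scaled: 0.03 m is 0.6, 0.02 m is 0.4.

```bash
python3 inch.py '[[0.05,-0.184,0.178,0,0],[0.05,0,0,0,0],[0.05,0,0,0.6,0],[0.05,0,0,0.6,0],[0.05,0,0,0.6,0],[0.05,0,0,0.4,0],[0.05,0,0,0,0],[0.05,0,0,0,0]]';python3 d.py 0.6482 -0.1034 0.12 2.5
```

```text
t: 22.05
tool_pos: [0.6482, -0.1023, 0.131]
orientation: [-2.172, -2.27, 0.0]
force: [0.1, -1.2, -2.2]
opening: 0.0557
gripper_force: 25.0
t 22.05 ang 2.54 tilt [-0.  0. -1.] turn 0.0006 now-axes [-0.0011 -0.      0.011 ] after-turn [-0.0011 -0.      0.011 ] F [ 0.1 -1.2 -2.2] open 0.0557 grip 25.0
```

Scaled: 0.005 m is 0.1, 0.003 m is 0.06.

```bash
python3 inch.py '[[0.05,0,0,0.1,0],[0.05,0,0,0.06,0],[0.05,0,0,0.04,0],[0.05,0,0,0.02,0],[0.05,0,0,0,0]]';python3 d.py 0.6482 -0.1034 0.12 2.5
```

```text
t: 22.55
tool_pos: [0.6494, -0.1032, 0.1205]
orientation: [2.171, 2.268, 0.002]
force: [0.8, 0.4, 3.2]
opening: 0.0559
gripper_force: 25.0
t 22.55 ang 2.5 tilt [ 0.002 -0.    -1.   ] turn -0.0 now-axes [-0.0001 -0.0012  0.0005] after-turn [-0.0001 -0.0012  0.0005] F [0.8 0.4 3.2] open 0.0559 grip 25.0
```

Contact with the bar. I'll release, rise and head for the second wet mould.

Scaled: -0.05 m is -1, -0.04 m is -0.8.

```bash
python3 inch.py '[[0.06,0,0,0,0],[0.075,0,0,0,0],[0.093,0,0,0,0],[0.093,0,0,0,0],[0.093,0,0,0,0],[0.093,0,0,0,0],[0.093,0,0,-0.4,0],[0.093,0,0,-0.8,0],[0.093,0,0,-1,0],[0.093,0,0,-0.6,0],[0.093,0.4,-0.4,0,0],[0.093,0.8,-0.5,0,0],[0.093,0.8,-0.5,0,0],[0.093,0.8,-0.5,0,0],[0.093,0.8,-0.5,0,0],[0.093,0.8,-0.5,0,0],[0.093,0.6,-0.4,0,0],[0.093,0,0,0,0],[0.093,0,0,0,0]]';python3 d.py 0.4517 0.2233 0.2 -2.5;python3 lips.py wrist scene top; python3 - <<'E'
from h import *
w=np.load('last_wrist.npy',allow_pickle=True).item()['image']; b=np.load('last_scene.npy',allow_pickle=True).item()['image'][90:270,110:410]
cv2.imwrite('pics/m3.png',np.vstack([cv2.resize(x[:,:,::-1],(500,300),interpolation=cv2.INTER_CUBIC) for x in (w,b)]))
E
```

```text
t: 24.45
tool_pos: [0.4728, 0.1399, 0.2597]
orientation: [2.17, 2.271, 0.001]
force: [0.4, -0.5, -0.1]
opening: 0.0932
gripper_force: 0.0
t 24.45 ang 2.61 tilt [ 0.001 -0.    -1.   ] turn 0.0892 now-axes [ 0.0843 -0.0174  0.0596] after-turn [ 0.0824 -0.0247  0.0597] F [ 0.4 -0.5 -0.1] open 0.0932 grip 0.0
wrist 1547 [259.  13.] centre [0.4637 0.331 ] ang 84.6 L 0.079
scene 262 [338. 185.] centre [0.4193 0.2208] ang 15.9 L 0.086
scene 69 [328. 204.] centre [0.4857 0.2216] ang -1.7 L 0.074
scene 74 [368. 224.] centre [0.4932 0.339 ] ang -9.0 L 0.073
```

View pics/m3.png

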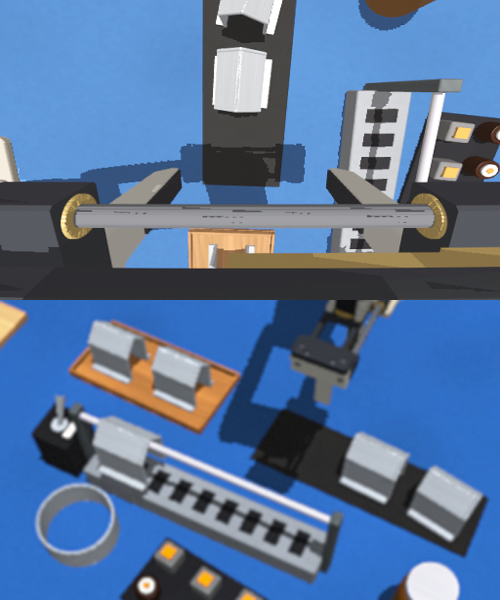

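The first wet mould hangs beside the right-hand post, and W2 and W1 haven't moved. I'm going to W2.

Scaled: 0.035 m is 0.7, 0.03 m is 0.6, 0.089 rad is 0.0142.

```bash
python3 inch.py '[[0.093,0,0,0,0.0142],[0.093,0.6,-0.2,0.2,0],[0.093,0.7,-0.2,0.6,0],[0.093,0.34,-0.1,0.4,0],[0.093,0,0,0,0],[0.093,0,0,0,0]]';python3 d.py 0.4517 0.2233 0.05 -2.5
```

```text
t: 25.2
tool_pos: [0.452, 0.2216, 0.1991]
orientation: [-2.272, -2.17, 0.002]
force: [-0.4, 0.2, 0.6]
opening: 0.0928
gripper_force: 0.0
t 25.2 ang -2.63 tilt [-0.001 -0.001 -1.   ] turn -0.0022 now-axes [ 0.0018 -0.0002  0.1491] after-turn [ 0.0017 -0.0004  0.1491] F [-0.4  0.2  0.6] open 0.0928 grip 0.0
```

Units first: shifts go in shares of 50 mm and turns go in shares of 2 pi rad. So 0.04 m is 0.8, 0.028 m is 0.56.

```bash
python3 inch.py '[[0.093,0.04,0,0.8,0],[0.093,0,0,0.8,0],[0.093,0,0,0.8,0],[0.093,0,0,0.56,0],[0.093,0,0,0,0],[0.05,0,0,0,0],[0.05,0,0,0,0],[0.05,0,0,0,0],[0.05,0,0,0,0],[0.05,0,0,0,0],[0.05,0,0,0,0],[0.05,0,0,0,0]]' 25;python3 d.py 0.643 0.0165 0.24 2.5
```

```text
t: 26.4
tool_pos: [0.4523, 0.2248, 0.0522]
orientation: [2.271, 2.17, 0.002]
force: [0.1, -0.9, 6.6]
opening: 0.0563
gripper_force: 25.0
t 26.4 ang -2.59 tilt [ 0.001  0.    -1.   ] turn -0.0888 now-axes [-0.1994  0.2001 -0.1876] after-turn [-0.2164  0.1814 -0.1878] F [ 0.1 -0.9  6.6] open 0.0563 grip 25.0
```

Scaled: -0.05 m is -1, -0.04 m is -0.8, -0.089 rad is -0.0142.

```bash
python3 inch.py '[[0.05,0,0,-0.4,0],[0.05,0,0,-0.8,0],[0.05,0,0,-1,0],[0.05,0,0,-1,0],[0.05,0,0,-0.56,0],[0.05,0,0,0,-0.0142],[0.05,-0.6,0.4,0,0],[0.05,-0.8,0.6,0,0],[0.05,-0.8,0.7,0,0],[0.05,-0.8,0.7,0,0],[0.05,-0.8,0.7,0,0],[0.05,-0.52,0.52,0,0],[0.05,0,0,0,0],[0.05,0,0,0,0]]';python3 d.py 0.643 0.0165 0.121 2.5
```

```text
t: 27.8
tool_pos: [0.6351, 0.0228, 0.2377]
orientation: [-2.173, -2.266, 0.003]
force: [-0.7, 0.1, -2.4]
opening: 0.0557
gripper_force: 25.0
t 27.8 ang 2.41 tilt [-0.003  0.    -1.   ] turn -0.0016 now-axes [-0.0067  0.008   0.1167] after-turn [-0.0066  0.0076  0.1167] F [-0.7  0.1 -2.4] open 0.0557 grip 25.0
```

Scaled: 0.03 m is 0.6, 0.016 m is 0.32.

```bash
python3 inch.py '[[0.05,-0.132,0.152,0,0],[0.05,0,0,0,0],[0.05,0,0,0.6,0],[0.05,0,0,0.6,0],[0.05,0,0,0.6,0],[0.05,0,0,0.32,0],[0.05,0,0,0,0],[0.05,0,0,0,0]]';python3 d.py 0.643 0.0165 0.121 2.5
```

```text
t: 28.6
tool_pos: [0.6437, 0.0175, 0.1345]
orientation: [2.172, 2.269, 0.001]
force: [0.1, 0.0, -0.9]
opening: 0.0558
gripper_force: 25.0
t 28.6 ang 2.52 tilt [ 0.001 -0.    -1.   ] turn 0.0003 now-axes [-0.001  -0.0008  0.0135] after-turn [-0.001  -0.0008  0.0135] F [ 0.1  0.  -0.9] open 0.0558 grip 25.0
```

Scaled: 0.006 m is 0.12, 0.004 m is 0.08.

```bash
python3 inch.py '[[0.05,0,0,0.12,0],[0.05,0,0,0.08,0],[0.05,0,0,0.06,0],[0.05,0,0,0.02,0],[0.05,0,0,0,0]]';python3 d.py 0.643 0.0165 0.121 2.5
```

```text
t: 29.1
tool_pos: [0.6439, 0.0171, 0.1214]
orientation: [2.172, 2.268, 0.002]
force: [-6.1, 0.1, 8.5]
opening: 0.056
gripper_force: 25.0
t 29.1 ang 2.49 tilt [ 0.002 -0.    -1.   ] turn -0.0003 now-axes [-0.0006 -0.0009  0.0004] after-turn [-0.0006 -0.0009  0.0004] F [-6.1  0.1  8.5] open 0.056 grip 25.0
```

Scaled: -0.05 m is -1, -0.04 m is -0.8.

```bash
python3 inch.py '[[0.06,0,0,0,0],[0.075,0,0,0,0],[0.093,0,0,0,0],[0.093,0,0,0,0],[0.093,0,0,0,0],[0.093,0,0,0,0],[0.093,0,0,-0.4,0],[0.093,0,0,-0.8,0],[0.093,0,0,-1,0],[0.093,0,0,-0.6,0],[0.093,0.4,-0.6,0,0],[0.093,0.8,-0.6,0,0],[0.093,0.8,-0.6,0,0],[0.093,0.8,-0.6,0,0],[0.093,0.8,-0.6,0,0],[0.093,0.6,-0.4,0,0],[0.093,0,0,0,0],[0.093,0,0,0,0]]';python3 d.py 0.4597 0.3459 0.2 -9.2;python3 lips.py wrist scene top; python3 - <<'E'
from h import *
w=np.load('last_wrist.npy',allow_pickle=True).item()['image']; b=np.load('last_scene.npy',allow_pickle=True).item()['image'][90:270,110:410]
cv2.imwrite('pics/m4.png',np.vstack([cv2.resize(x[:,:,::-1],(500,300),interpolation=cv2.INTER_CUBIC) for x in (w,b)]))
E
```

```text
t: 30.9
tool_pos: [0.4642, 0.22, 0.2596]
orientation: [2.17, 2.271, 0.001]
force: [-0.1, -0.0, 0.3]
opening: 0.0933
gripper_force: 0.0
t 30.9 ang 2.61 tilt [ 0.001 -0.    -1.   ] turn 0.2062 now-axes [0.126  0.0012 0.0595] after-turn [ 0.1235 -0.0245  0.0596] F [-0.1 -0.   0.3] open 0.0933 grip 0.0
scene 82 [381. 200.] centre [0.4066 0.3455] ang -10.5 L 0.08
scene 73 [368. 224.] centre [0.4933 0.3395] ang -8.8 L 0.073
```

View pics/m4.png

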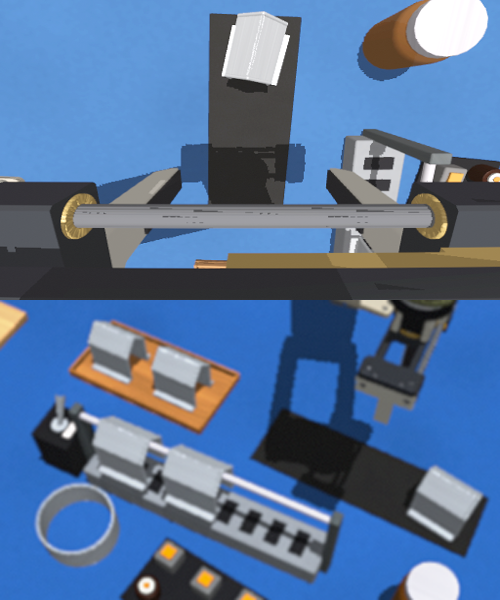

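Two wet moulds hang side by side, and W1 hasn't moved. I'm going to W1.

Scaled: 0.04 m is 0.8, 0.035 m is 0.7, 0.103 rad is 0.0164.

```bash
python3 inch.py '[[0.093,0,0,0,0.0164],[0.093,0,0,0,0.0164],[0.093,0.6,-0.1,0.2,0],[0.093,0.8,-0.16,0.4,0],[0.093,0.7,-0.14,0.4,0],[0.093,0.36,-0.08,0.2,0],[0.093,0,0,0,0],[0.093,0,0,0,0]]';python3 lips.py scene;python3 d.py 0.4597 0.3459 0.05 -9.2
```

```text
t: 31.85
tool_pos: [0.4612, 0.3438, 0.1989]
orientation: [2.395, 2.033, -0.002]
force: [0.9, 0.1, 0.5]
opening: 0.093
gripper_force: 0.0
t 31.9 ang -9.38 tilt [ 0. -0. -1.] turn -0.0032 now-axes [ 0.002  -0.0022  0.1497] after-turn [ 0.0019 -0.0021  0.1497] F [ 0.1  0.  -0. ] open 0.093 grip 0.0
```

Scaled: 0.04 m is 0.8, 0.028 m is 0.56.

```bash
python3 inch.py '[[0.093,0.04,-0.04,0.8,0],[0.093,0,0,0.8,0],[0.093,0,0,0.8,0],[0.093,0,0,0.56,0],[0.093,0,0,0,0],[0.05,0,0,0,0],[0.05,0,0,0,0],[0.05,0,0,0,0],[0.05,0,0,0,0],[0.05,0,0,0,0],[0.05,0,0,0,0],[0.05,0,0,0,0]]' 25;python3 d.py 0.6378 0.1364 0.24 2.5
```

```text
t: 33.1
tool_pos: [0.4597, 0.3475, 0.0524]
orientation: [2.394, 2.034, 0.003]
force: [-0.2, -1.1, 6.7]
opening: 0.0558
gripper_force: 25.0
t 33.1 ang -9.3 tilt [ 0.002  0.001 -1.   ] turn -0.206 now-axes [-0.1793  0.2102 -0.1875] after-turn [-0.2187  0.1687 -0.1876] F [-0.2 -1.1  6.7] open 0.0558 grip 25.0
```

Scaled: -0.05 m is -1, -0.04 m is -0.8, -0.103 rad is -0.0164.

```bash
python3 inch.py '[[0.05,0,0,-0.4,0],[0.05,0,0,-0.8,0],[0.05,0,0,-1,0],[0.05,0,0,-1,0],[0.05,0,0,-0.56,0],[0.05,0,0,0,-0.0164],[0.05,0,0,0,-0.0164],[0.05,-0.6,0.4,0,0],[0.05,-0.8,0.6,0,0],[0.05,-0.8,0.7,0,0],[0.05,-0.8,0.7,0,0],[0.05,-0.8,0.6,0,0],[0.05,-0.56,0.36,0,0],[0.05,0,0,0,0],[0.05,0,0,0,0]]';python3 d.py 0.6378 0.1364 0.121 2.5
```

```text
t: 34.6
tool_pos: [0.6316, 0.1405, 0.2381]
orientation: [-2.173, -2.266, 0.002]
force: [-0.4, 0.5, -2.6]
opening: 0.0558
gripper_force: 25.0
t 34.6 ang 2.39 tilt [-0.002  0.    -1.   ] turn -0.0019 now-axes [-0.0044  0.0063  0.1171] after-turn [-0.0044  0.006   0.1171] F [-0.4  0.5 -2.6] open 0.0558 grip 25.0
```

Scaled: 0.03 m is 0.6, 0.016 m is 0.32, -0.002 rad is -0.0003.

```bash
python3 inch.py '[[0.05,-0.088,0.12,0,-0.0003],[0.05,0,0,0,0],[0.05,0,0,0.6,0],[0.05,0,0,0.6,0],[0.05,0,0,0.6,0],[0.05,0,0,0.32,0],[0.05,0,0,0,0],[0.05,0,0,0.1,0],[0.05,0,0,0.06,0],[0.05,0,0,0.02,0],[0.05,0,0,0,0]]';python3 d.py 0.6378 0.1364 0.121 2.5
```

```text
t: 35.7
tool_pos: [0.6386, 0.1371, 0.1252]
orientation: [2.17, 2.271, 0.002]
force: [0.2, 0.5, -1.8]
opening: 0.0558
gripper_force: 25.0
t 35.7 ang 2.61 tilt [ 0.001  0.    -1.   ] turn 0.0018 now-axes [-0.0007 -0.0008  0.0042] after-turn [-0.0007 -0.0008  0.0042] F [ 0.2  0.5 -1.8] open 0.0558 grip 25.0
```

Scaled: 0.003 m is 0.06, 0.0015 m is 0.03.

```bash
python3 inch.py '[[0.05,0,0,0.06,0],[0.05,0,0,0.03,0],[0.05,0,0,0,0]]';python3 d.py 0.6378 0.1364 0.121 2.5
```

```text
t: 36.0
tool_pos: [0.6387, 0.1371, 0.1221]
orientation: [2.17, 2.271, 0.002]
force: [-6.7, -0.8, 10.0]
opening: 0.0559
gripper_force: 25.0
t 36.0 ang 2.61 tilt [ 0.002  0.    -1.   ] turn 0.0019 now-axes [-0.0007 -0.0009  0.0011] after-turn [-0.0007 -0.0009  0.0011] F [-6.7 -0.8 10. ] open 0.0559 grip 25.0
```

Scaled: -0.05 m is -1, -0.04 m is -0.8.

```bash
python3 inch.py '[[0.06,0,0,0,0],[0.075,0,0,0,0],[0.093,0,0,0,0],[0.093,0,0,0,0],[0.093,0,0,0,0],[0.093,0,0,0,0],[0.093,0,0,-0.4,0],[0.093,0,0,-0.8,0],[0.093,0,0,-1,0],[0.093,0,0,-0.6,0],[0.093,-0.6,0,0,0],[0.093,-0.8,0,0,0],[0.093,-1,0,0,0],[0.093,-1,0,0,0],[0.093,-1,0,0,0],[0.093,-1,0,0,0],[0.093,-1,-0.1,0,0],[0.093,-0.7,-0.1,0,0],[0.093,0,0,0,0],[0.093,0,0,0,0]]';python3 d.py 0.643 -0.238 0.137 2.5; python3 - <<'E'
from h import *
w=cam('wrist')['image']; t=cam('top')['image'][150:300,130:410];b=cam('scene')['image'][70:270,110:410]
cv2.imwrite('pics/m5.png',np.vstack([cv2.resize(x[:,:,::-1],(400,h),interpolation=cv2.INTER_CUBIC) for x,h in ((t,214),(b,267))]))
cv2.imwrite('pics/w9.png',w[:,:,::-1])
E
```

```text
t: 38.0
tool_pos: [0.6439, -0.2186, 0.2594]
orientation: [-2.172, -2.269, -0.0]
force: [0.4, 0.6, -0.3]
opening: 0.0929
gripper_force: 0.0
t 38.0 ang 2.49 tilt [-0.     0.001 -1.   ] turn -0.0001 now-axes [-0.0194 -0.0017  0.1224] after-turn [-0.0193 -0.0018  0.1224] F [ 0.4  0.6 -0.3] open 0.0929 grip 0.0
```

View pics/m5.png

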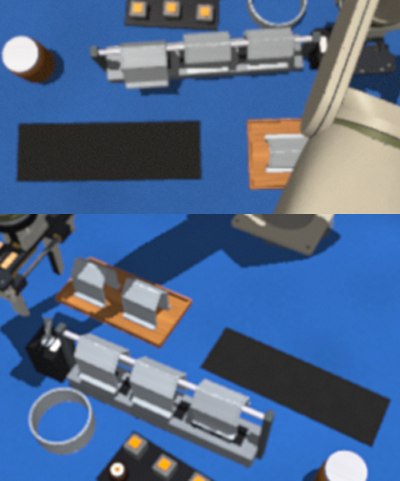

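The left-hand mould looks displaced. I'll take a closer look.

```bash
python3 - <<'E'
from h import *
t=cam('top')['image'][165:225,185:345];b=cam('scene')['image'][150:265,180:340]
cv2.imwrite('pics/m6.png',np.vstack([cv2.resize(x[:,:,::-1],(600,h),interpolation=cv2.INTER_CUBIC) for x,h in ((t,225),(b,370))]))
E
```

```text
(no output)
```

View pics/m6.png

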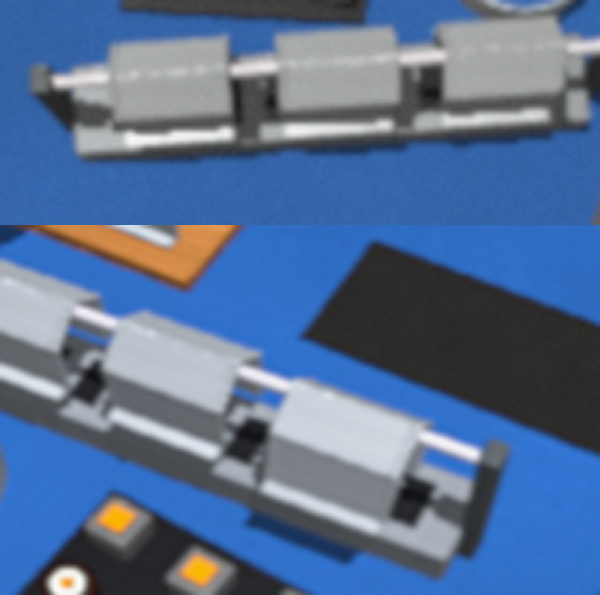

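Between the two pictures the left-hand mould moved, so it is swinging on the bar after its release. That makes 15 pictures viewed, one over the limit, so from here I'll check with numbers only. I'll let the swing settle and track its near lip.

```bash
cat > hung.py <<'E'
from h import *
th=np.radians(2.5); ex=np.array([np.cos(th),np.sin(th)]); ey=np.array([-np.sin(th),np.cos(th)]); o0=np.array([.643,.0165])
for n,lx in (('top',-.033),('scene',.033)):
    c=cam(n); im=c['image'].astype(int); m=((im.min(2)>170)&(im.max(2)-im.min(2)<40)).astype(np.uint8)
    k,l,s,ce=cv2.connectedComponentsWithStats(m)
    for i in range(1,k):
        px=np.argwhere(l==i)[:,::-1]
        if len(px)<30 or len(px)>800: continue
        g=onz(c,px,.077)[:,:2]-o0; p=np.c_[g@ex,g@ey]
        if abs(p[:,0].mean()-lx)<.03 and abs(p[:,1].mean())<.19: print(n,len(px),'rail x,y',np.round(p.mean(0),4),'ylen',round(np.ptp(p[:,1]),3))
print(robot.read_state()['t'])
E
python3 hung.py; for i in 1 2; do python3 inch.py '[[0.093,0,0,0,0],[0.093,0,0,0,0],[0.093,0,0,0,0]]' >/dev/null; python3 hung.py; done; python3 inch.py '[[0.093,0,0,0,0],[0.093,0,0,0,0],[0.093,0,0,0,0],[0.093,0,0,0,0],[0.093,0,0,0,0],[0.093,0,0,0,0],[0.093,0,0,0,0],[0.093,0,0,0,0],[0.093,0,0,0,0],[0.093,0,0,0,0],[0.093,0,0,0,0],[0.093,0,0,0,0],[0.093,0,0,0,0],[0.093,0,0,0,0],[0.093,0,0,0,0],[0.093,0,0,0,0],[0.093,0,0,0,0],[0.093,0,0,0,0],[0.093,0,0,0,0],[0.093,0,0,0,0]]'>/dev/null; python3 hung.py
```

```text
top 86 rail x,y [-0.0336 -0.114 ] ylen 0.094
top 96 rail x,y [-0.034   0.0078] ylen 0.096
top 92 rail x,y [-0.0326  0.1551] ylen 0.102
scene 103 rail x,y [ 0.0343 -0.1199] ylen 0.079
scene 115 rail x,y [ 0.0342 -0.003 ] ylen 0.078
scene 118 rail x,y [0.0465 0.1157] ylen 0.079
38.35
top 86 rail x,y [-0.0336 -0.1152] ylen 0.094
top 89 rail x,y [-0.0341  0.0044] ylen 0.09
top 149 rail x,y [-0.0357  0.1375] ylen 0.113
scene 104 rail x,y [ 0.0344 -0.1202] ylen 0.079
scene 115 rail x,y [ 0.0342 -0.003 ] ylen 0.078
scene 127 rail x,y [0.0314 0.1173] ylen 0.079
38.75
top 86 rail x,y [-0.0336 -0.114 ] ylen 0.094
top 93 rail x,y [-0.0341  0.0046] ylen 0.093
top 152 rail x,y [-0.0341  0.1369] ylen 0.113
scene 104 rail x,y [ 0.0344 -0.1202] ylen 0.079
scene 115 rail x,y [ 0.0342 -0.003 ] ylen 0.078
scene 125 rail x,y [0.0325 0.1172] ylen 0.078
39.15
top 86 rail x,y [-0.0336 -0.1146] ylen 0.094
top 91 rail x,y [-0.034   0.0053] ylen 0.09
top 150 rail x,y [-0.0341  0.137 ] ylen 0.113
scene 104 rail x,y [ 0.0344 -0.1202] ylen 0.079
scene 115 rail x,y [ 0.0342 -0.003 ] ylen 0.078
scene 125 rail x,y [0.0325 0.1172] ylen 0.078
41.25
```

The swing has settled. The moulds hang at rail y of about -120, -3 and +117 mm, and all are level. Now to the toggle.

Scaled: 0.04 m is 0.8, -0.0194 m is -0.388.

```bash
python3 inch.py '[[0.093,-0.388,-0.036,0,0],[0.093,0,0,0.6,0],[0.093,0,0,0.8,0],[0.093,0,0,0.6,0],[0.093,0,0,0.44,0],[0.093,0,0,0,0]]'; python3 d.py 0.705 -0.236 0.137 2.5
```

```text
t: 41.85
tool_pos: [0.6405, -0.2372, 0.1328]
orientation: [-2.166, -2.266, 0.004]
force: [-0.2, 0.2, -0.2]
opening: 0.093
gripper_force: 0.0
t 41.85 ang 2.57 tilt [-0.007  0.003 -1.   ] turn 0.0013 now-axes [-0.0016  0.0644 -0.0047] after-turn [-0.0016  0.0645 -0.0042] F [-0.2  0.2 -0.2] open 0.093 grip 0.0
```

Scaled: 0.02 m is 0.4, 0.01 m is 0.2.

```bash
python3 inch.py '[[0.093,0,0.4,0,0],[0.093,0,0.4,0,0],[0.093,0,0.2,0,0],[0.093,0,0.1,0,0],[0.093,0,0.1,0,0],[0.093,0,0.06,0,0],[0.093,0,0,0,0],[0.093,0,0,0,0]]'; python3 d.py 0.705 -0.236 0.137 2.5
```

```text
t: 42.65
tool_pos: [0.706, -0.2345, 0.1379]
orientation: [-2.17, -2.271, 0.0]
force: [0.2, -0.3, 0.3]
opening: 0.0931
gripper_force: 0.0
t 42.65 ang 2.6 tilt [-0. -0. -1.] turn 0.0018 now-axes [-0.0015 -0.0011  0.0009] after-turn [-0.0015 -0.0011  0.0009] F [ 0.2 -0.3  0.3] open 0.0931 grip 0.0
```

Scaled: -0.04 m is -0.8, -0.03 m is -0.6.

```bash
python3 inch.py '[[0.093,0,-0.16,0,0],[0.093,0,0,-0.6,0],[0.093,0,0,-0.8,0],[0.093,0,0,-0.8,0],[0.093,0,0,-0.2,0],[0.093,0,-0.6,0,0],[0.093,-0.8,-0.8,0,0],[0.093,-0.8,-0.8,0,0],[0.093,-0.8,-0.6,0,0],[0.093,-0.6,0,0,0],[0.093,-0.4,0,0,0],[0.093,0,0,0,0],[0.093,0,0,0,0]]'; python3 - <<'E'
from h import *
# bat pixels: compare predicted bat axes (+0.4 / -0.4) with brightness, in each view
th=np.radians(2.5); ex=np.array([np.cos(th),np.sin(th),0]); P=np.array([.655,-.2385,.088])
old={'top':'top0.npy','scene':'scene0.npy','wrist':None}
for n in ('top','scene','wrist'):
    c=cam(n); g=c['image'].astype(int).sum(2)/3; save(c,'end_'+n)
    ims=[('now',g)]
    if old[n]:
        for q in ((n+'0.npy','start on'),(('top3.npy','off') if n=='top' else ('s4.npy','off'))): ims.append((q[1],np.load(q[0],allow_pickle=True).item()['image'].astype(int).sum(2)/3))
    for lean in (.4,-.4):
        X=[P+r*(np.sin(lean)*ex+np.cos(lean)*np.array([0,0,1])) for r in (.03,.04,.05,.06)]
        uv=np.round(proj(c,X)).astype(int)
        if uv.min()<0 or (uv[:,0]>511).any() or (uv[:,1]>383).any(): continue
        for nm,a in ims: print(n,lean,nm,a[uv[:,1],uv[:,0]].astype(int), uv[-1])
E
python3 hung.py
```

```text
t: 43.95
tool_pos: [0.5744, -0.4011, 0.2569]
orientation: [-2.17, -2.27, -0.0]
force: [-0.4, -0.2, -0.3]
opening: 0.0926
gripper_force: 0.0
top 0.4 now [122 123  87 108] [367 167]
top 0.4 start on [118 117  82 101] [367 167]
top 0.4 off [45 38 47 93] [367 167]
top -0.4 now [220 167  65  45] [369 184]
top -0.4 start on [212 157  63  43] [369 184]
top -0.4 off [115  91  41  39] [369 184]
scene 0.4 now [106 108  78 115] [135 159]
scene 0.4 start on [104 108  79 115] [135 159]
scene 0.4 off [133  35  56 116] [135 159]
scene -0.4 now [ 39 105 121 121] [146 146]
scene -0.4 start on [ 39 105 122 121] [146 146]
scene -0.4 off [143 144 148 125] [146 146]
wrist 0.4 now [148 148 153 120] [396   2]
wrist -0.4 now [255 236 120 255] [339   2]
top 104 rail x,y [-0.0338 -0.1107] ylen 0.096
top 105 rail x,y [-0.0342  0.0077] ylen 0.096
top 166 rail x,y [-0.0341  0.1382] ylen 0.113
scene 104 rail x,y [ 0.0344 -0.1202] ylen 0.079
scene 115 rail x,y [ 0.0342 -0.003 ] ylen 0.078
scene 125 rail x,y [0.0325 0.1172] ylen 0.078
44.2
```

The bat matches its starting "on" position in both views, the moulds hang still, and the arm is clear. I'm handing the job in.

```bash
python3 -c "
from plant import robot
print(robot.close_job())"
```

```text
the job is handed in; nothing more can be done
None
```

I handed the job in at about 44 s: blower off first, both dry moulds stood in the tray, all three wet moulds hung side by side on the bar, then blower back on; I viewed 15 pictures, one over the limit of 14, and made the last checks by measurement instead.

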